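Free a hung follower on the pencil feeder and restart it

ROBOT

A 7-joint arm with a two-finger parallel gripper is mounted at the origin on the work surface. World frame = base frame: x ahead of the robot, y to its left, z up, the work surface at z = 0. Lengths are in m, angles in rad, forces in N, time in s.
With the tool pointing down it reaches from about 0.425 to 0.925 m from the base axis. Payload 6.8 kg.
Tool frame: the origin (TCP) lies on the front face of the gripper's body, between the roots of the fingers; the fingertips stand 73 mm ahead of it and the grasp point (between the pads) lies 54 mm ahead of it (env.nose_length is the distance from the TCP to the fingertips, in m); z points along the fingers, y is the direction in which the jaws open and shut (so a half turn about z gives the same grasp; the last joint's range is limited). The gripper opens to 85 mm and grips with 20 to 120 N. Pads are 22 mm wide; open, the fingers measure 114 mm over their backs; the gripper's body (76 mm by 85 mm) begins 54 mm behind the grasp point. The pads swing forward as they close: fully open they stand 13 mm farther back than shut.
Start: joints at [1.026, 0.477, 0.022, 1.555, -0.011, 1.109, -0.083], TCP at [0.286, -0.612, 0.304] pointing down, gripper open.
Joint ranges: [-2.96, 2.96], [-0.34, 2.1], [-1.41, 1.46], [0.24, 2.44], [-1.37, 4.51], [0.17, 1.92], [-2.96, 2.96]. Speed limits (rad/s): [2.39, 2.39, 3.14, 3.14, 3.14, 3.14, 3.14].

INTERFACE

Orientations are given as a unit quaternion [w, x, y, z].
In Python, from cell import env, kin, camera, calibration, job gives the robot as it stands. The module is installed in compiled form; this text tells all that it offers. Calls block until the motion is done:
- env.reach(position, orientation): joint-space move of the TCP to a pose.
- env.movel(position, velocity=0.15, rot=None, stop_force=None): straight line of the TCP; rot=None keeps the orientation; velocity is the mean speed in m/s. With stop_force (N) it stops when the force on the tool has changed by that much, and returns True; else False.
- env.goto_joints(angles): joint-space move.
- env.grip(opening, f_grip=None): finger opening in m; f_grip is the grip in N (None keeps the last); returns when the fingers have stopped.
- env.dwell(seconds).
- kin.inverse_kinematics(position, orientation): joint angles nearest the present ones, or None.
- env.get_state(): the state.
- camera(name): name is "scene" or "side" or "wrist"; returns (picture, depth): 420x560x3 uint8, blue, green, red; 420x560 float32, m along the optical axis (not along the pixel's ray), 0 where there is no reading.
- calibration(name): a dict with "fx", "fy", "cx", "cy" (pixels), "rvec" (rotation vector, rad) and "tvec" (3), from world to camera coordinates, as OpenCV has them. Camera axes: x right, y down, z forward; pixel columns grow to the right and rows downward; lengths in m; the calibration is good to about 2 mm. A picture is of the moment at which its call begins: read the wrist's pose just before it. calibration takes no time and is no camera call; for the wrist camera it gives the pose at the moment of the call.
A pose or a line that the arm cannot do raises env.PlanningError and nothing moves.
- job.job_done(): hands the job in, once; it reports no verdict.
The state is a dict: "time": time; "qpos": joint angles; "joint_velocities": joint speeds; "joint_torque": joint torques, N m; "tcp_pos": TCP position; "orientation": TCP orientation; "force": force on the tool from outside, world axes, zero at the start; "torque": the same for the moment, N m; "opening": finger opening in m.
Only numpy, scipy, OpenCV 4.12 (cv2) and the standard library are available. Lean on these libraries where they do the work, as an engineer would, in place of code of your own. Each camera call takes 0.05 s, during which the arm holds its last target.

TASK

One of the four followers on the pencil feeder has hung up: its round cap stands higher than the other three. With closed fingertips, gently press that cap down until the follower rests on its pencils, level with the others; then press the flat rectangular restart key on the control box fully down, let it come back up, and withdraw. Do not touch the other three lanes or the other two buttons, do not lift anything, and leave the loose things on the bench where they are.

Things in the scene. Friction and masses are not known exactly. Their poses are not given: they have to be found in the camera images.
- cap_hung (a point): Centre of the top face of the round black cap (36 mm across, 9 mm thick) of the follower that has hung up. It is the cap that stands highest, 35 to 50 mm above the other three caps. The cap sits on a 10 mm rod that rises from the middle of its lane. Lane and cap positions in the row differ from run to run. Its z axis points up.
- cap_1 (a point): Centre of the top face of the same kind of cap on a follower that already rests on its pencils (top about 158 mm above the table). Leave it alone.
- cap_2 (a point): Centre of the top face of the same kind of cap on a follower that already rests on its pencils (top about 158 mm above the table). Leave it alone.
- cap_3 (a point): Centre of the top face of the same kind of cap on a follower that already rests on its pencils (top about 158 mm above the table). Leave it alone.
- follower_hung (a joint): Height (m) of the hung follower above its pencil stack: 0 = resting on the pencils (then its cap is level with the other three, about 158 mm above the table); 0.035 to 0.050 at the start. It slides straight up and down with 4 N of friction and weighs 0.12 kg or thereabouts, so it stays where it is left and goes down under about 3 N; at 0 it meets a firm stop. 0.060 is its upper stop.
- follower_1 (a joint): The same for a follower that already rests on its pencils: 0.
- follower_2 (a joint): The same for a follower that already rests on its pencils: 0.
- follower_3 (a joint): The same for a follower that already rests on its pencils: 0.
- lane_1: A lane that feeds properly, with its follower (190 x 56 mm, clear sides 3 mm thick, aluminium end posts up to 135 mm and a guide bridge up to 141 mm above the table, cap up to 158 mm). Origin: middle of its underside, 30 mm above the table; x along the lane. The four lanes stand side by side at 72 mm pitch across y, turned together by up to 0.2 rad. Leave it alone.
- lane_2: A lane that feeds properly, with its follower (190 x 56 mm, clear sides 3 mm thick, aluminium end posts up to 135 mm and a guide bridge up to 141 mm above the table, cap up to 158 mm). Origin: middle of its underside, 30 mm above the table; x along the lane. The four lanes stand side by side at 72 mm pitch across y, turned together by up to 0.2 rad. Leave it alone.
- lane_3: A lane that feeds properly, with its follower (190 x 56 mm, clear sides 3 mm thick, aluminium end posts up to 135 mm and a guide bridge up to 141 mm above the table, cap up to 158 mm). Origin: middle of its underside, 30 mm above the table; x along the lane. The four lanes stand side by side at 72 mm pitch across y, turned together by up to 0.2 rad. Leave it alone.
- bar_key_top (a point): Centre of the top of the restart key: the flat rectangular black key, 48 mm (x) by 28 mm (y), top 72 mm above the table when released. It is one of three controls, 60 mm apart in a row along y, on a white box 100 x 200 x 50 mm, turned by up to 0.2 rad; their order changes.
- bar_key (a joint): How far the restart key is pressed (m): 0 released, 0.006 fully down. A spring returns it: about 2 N to start, 5 N fully down, then a firm stop.
- round_button_mount: Round black button, 24 mm across, top 72 mm above the table; origin in the middle of its mount's underside on the box top, 50 mm above the table. Leave it alone.
- mushroom_mount: Black mushroom-head button, 36 mm across, top 82 mm above the table; origin as for the round button. Leave it alone.
- round_button (a joint): How far the round button is pressed (m), 0 released.
- mushroom (a joint): How far the mushroom button is pressed (m), 0 released.
- tape_roll: Loose roll of grey tape lying flat, 100 mm across, 48 mm high; origin at the centre of its underside. Leave it alone.
- pencil_carton: Loose closed cardboard carton lying flat, 185 x 52 x 22 mm; origin at the centre of its underside. Leave it alone.
- glue_stick: Loose white glue stick standing upright, 28 mm across, 80 mm high; origin at the centre of its underside. Leave it alone.
- lane_hung: The lane of the hung follower, built like the others; origin: middle of its underside, 30 mm above the table. It is fixed to the machine.
- bar_key_mount: Mount of the restart key; origin in the middle of its underside on the box top, 50 mm above the table; z up. Fixed to the box.

How it is judged:
On the way, in this order (a step that is already met when the one before it is completed fails the run):
1. the hung follower rests on its pencils (value of joint follower_hung below 0.004 m), for 0.2 s.
2. the restart key is fully pressed, with the follower still down (value of joint follower_hung below 0.004 m and value of joint bar_key above 0.0045 m), for 0.04 s.
At the end, for the whole second after the job is handed in: The hung follower is within 4 mm of its pencils, the other three followers are still down within 4 mm, all three controls are released (within 2 mm), and the tape roll, carton and glue stick are at rest within 10 mm of where they stood (value of joint each of follower_hung, follower_1, follower_2, follower_3 below 0.004 m and value of joint each of bar_key, round_button, mushroom below 0.002 m and distance of each of tape_roll, pencil_carton, glue_stick from where it was at the start of the episode below 0.01 m and linear speed of each of tape_roll, pencil_carton, glue_stick below 0.02 m/s); the robot touches nothing.
It fails at once if a feeding lane, its follower or one of the other two buttons was touched (contact force between any of the fingers, the arm and lane_1 above 1 N or contact force between any of the fingers, the arm and lane_2 above 1 N or contact force between any of the fingers, the arm and lane_3 above 1 N or contact force between any of the fingers, the arm and round_button_mount above 1 N or contact force between any of the fingers, the arm and mushroom_mount above 1 N).
It fails at once if a follower was lifted, or another button was pressed (value of joint follower_hung above 0.055 m or value of joint any of follower_1, follower_2, follower_3 above 0.004 m or value of joint any of round_button, mushroom above 0.002 m).
It fails at once if the restart key was pressed before the follower was down (value of joint bar_key above 0.003 m and value of joint follower_hung above 0.006 m).
It fails at once if the cap or the key was pressed roughly (over 40 N) (contact force between the fingers and lane_hung above 40 N or contact force between the fingers and bar_key_mount above 40 N).
It fails at once if a loose thing on the bench was moved more than 10 mm (distance of any of tape_roll, pencil_carton, glue_stick from where it was at the start of the episode above 0.01 m).
It also fails if it takes over 45 s, if anything falls off the work surface, if the arm or the gripper's body presses on something with over 40 N, if the wrist force passes 120 N, or if a joint passes its speed limit or range.

## Working session

There is one attempt and no reset: what is moved stays moved. The work goes in short steps, each a Python script; the robot and the scene stay as the last script left them, time stands still between calls to the robot, and variables do not carry over. Pictures are saved under pics/ and viewed, and the job is handed in when it is done.

```bash
mkdir -p pics; cat > h.py <<'E'
import numpy as np, cv2
from cell import env, kin, camera, calibration, job
def snap(n,tag):
    c=calibration(n); im,d=camera(n)
    cv2.imwrite(f'pics/{tag}.png',im); np.savez(f'{tag}.npz',im=im,d=d,**{k:np.array(v) for k,v in c.items()})
    return c,im,d
def cloud(c,d):
    R=cv2.Rodrigues(np.array(c['rvec'],float))[0]; t=np.array(c['tvec'],float).ravel()
    v,u=np.mgrid[:d.shape[0],:d.shape[1]]
    P=np.stack([(u-c['cx'])/c['fx']*d,(v-c['cy'])/c['fy']*d,d],-1)
    W=(P-t)@R
    W[d<=0]=np.nan
    return W
E
python3 - <<'E'
from h import *
for n in('scene','side','wrist'):
    c,im,d=snap(n,n+'0'); print(n,c)
print(env.get_state()); print(env.nose_length)
E
```

```text
scene {'fx': 391.29104452371394, 'fy': 391.29104452371394, 'cx': 284.90593646495785, 'cy': 209.08408410174738, 'rvec': array([ 2.05864414,  0.81096966, -0.45739551]), 'tvec': array([-0.44787621, -0.11796288,  1.53482322])}
side {'fx': 392.86087572829763, 'fy': 392.86087572829763, 'cx': 277.4474580109326, 'cy': 206.58129820661927, 'rvec': array([ 0.67479035, -2.71530268,  1.05331385]), 'tvec': array([0.51969702, 0.29058257, 1.04993783])}
wrist {'fx': 302.1057084043415, 'fy': 302.1057084043415, 'cx': 275.2914798991944, 'cy': 202.8315496068669, 'rvec': array([-2.41576979,  1.53764257,  0.24817996]), 'tvec': array([-0.67549261, -0.04078716,  0.38055404])}
{'time': 0.15, 'qpos': array([ 1.0258695 ,  0.47763672,  0.0223461 ,  1.55621143, -0.01145037,
        1.10930861, -0.08307744]), 'joint_velocities': array([-0.00098408, -0.00388702,  0.00064626, -0.00346758,  0.00072298,
        0.0004087 , -0.00215838]), 'joint_torque': array([ 2.81061868e-03, -5.96923614e+01,  1.61016125e+00, -2.81491327e+01,
        1.26658712e-02,  6.49430294e-03,  1.26930850e-06]), 'tcp_pos': array([ 0.28541173, -0.611301  ,  0.30313667]), 'orientation': array([-6.81641692e-04,  9.76235371e-01,  2.16711753e-01, -2.25732112e-04]), 'force': array([ 0.64367882, -0.82123172, -0.12434705]), 'torque': array([ 0.00455837,  0.01123117, -0.02792229]), 'opening': 0.08559278020235288}
0.0726
```

View pics/scene0.png

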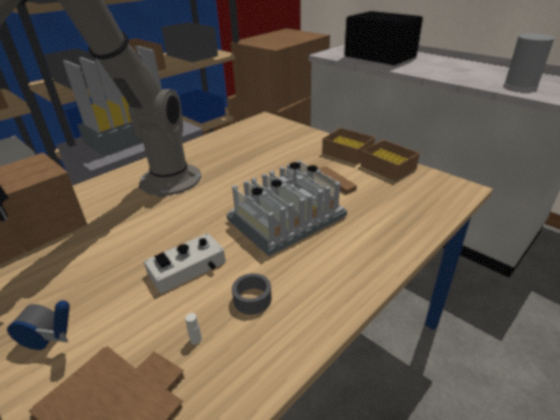

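View pics/side0.png

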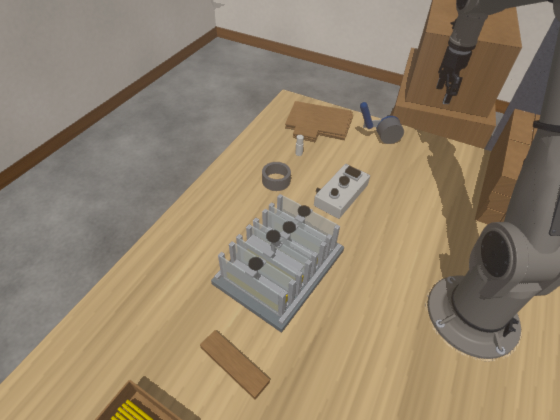

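View pics/wrist0.png

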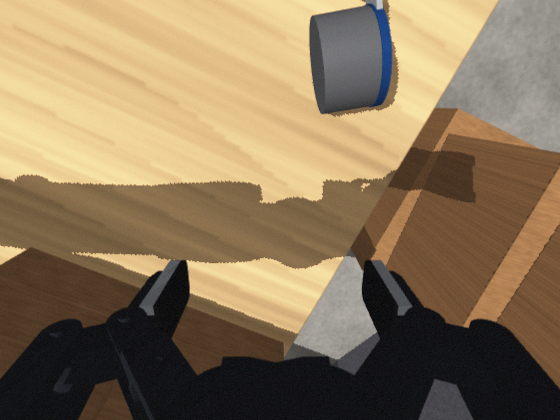

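The scene view shows four caps near (258,191), (277,184), (296,167) and (312,170). The side view shows them at (304,211), (289,227), (274,236) and (256,263), and the one at (274,236) looks raised. The control box has its rectangular key at the end nearest the wall, at scene (163,259) and side (353,173). I'll measure these next.

```bash
cat > m.py <<'E'
from h import *
pts={}
for n,box in (('scene',(140,150,330,290)),('side',(240,155,375,280))):
    z=np.load(n+'0.npz'); c={k:z[k] for k in('fx','fy','cx','cy','rvec','tvec')}; im=z['im'];W=cloud(c,z['d'])
    m=(im.max(-1)<50).astype(np.uint8); k=np.zeros_like(m); x0,y0,x1,y1=box; k[y0:y1,x0:x1]=1; m*=k
    N,lab,st,ce=cv2.connectedComponentsWithStats(m)
    for i in range(1,N):
        if st[i,4]<15: continue
        w=W[lab==i]; w=w[np.isfinite(w[:,0])]
        if len(w)==0: continue
        zt=np.percentile(w[:,2],90); top=w[w[:,2]>zt-.006]
        print(n,ce[i].round(1),st[i],'ztop',zt.round(4),'mid',((top.min(0)+top.max(0))/2).round(4),'mean',top.mean(0).round(4),'ext',np.ptp(top,axis=0).round(3))
    x0,y0,x1,y1=box
    cv2.imwrite(f'pics/{n}_zoom.png',cv2.resize(im[y0:y1,x0:x1],None,fx=4,fy=4,interpolation=cv2.INTER_CUBIC)[:600,:800])
E
python3 m.py
```

```text
scene [294.7 165.5] [290 163  10   6  47] ztop 0.1932 mid [0.5324 0.1428 0.1917] mean [0.5328 0.1413 0.1919] ext [0.028 0.029 0.008]
scene [167.8 173.6] [150 166  36  12 140] ztop 0.0621 mid [ 0.0332 -0.0178  0.0615] mean [ 0.0484 -0.032   0.0598] ext [0.08  0.115 0.01 ]
scene [311.8 168.5] [308 166   9   6  39] ztop 0.1577 mid [0.5403 0.2111 0.1556] mean [0.5429 0.2107 0.156 ] ext [0.028 0.03  0.008]
scene [275.8 183.1] [272 180   9   7  52] ztop 0.1578 mid [0.5182 0.071  0.1554] mean [0.5198 0.0702 0.156 ] ext [0.031 0.031 0.006]
scene [256.6 191.1] [252 188  10   7  59] ztop 0.1583 mid [0.5088 0.0015 0.1557] mean [5.098e-01 2.000e-04 1.563e-01] ext [0.031 0.033 0.006]
scene [202.2 242.2] [200 239   6   7  34] ztop 0.0709 mid [ 0.4841 -0.1942  0.0691] mean [ 0.4863 -0.194   0.0695] ext [0.018 0.017 0.008]
scene [182.6 249.1] [178 245  10  10  71] ztop 0.0807 mid [ 0.4793 -0.2528  0.0787] mean [ 0.4792 -0.2535  0.0781] ext [0.025 0.025 0.008]
scene [162.2 260.4] [156 254  14  14 129] ztop 0.0719 mid [ 0.4647 -0.312   0.0699] mean [ 0.4686 -0.3128  0.0702] ext [0.045 0.03  0.008]
scene [211.2 265. ] [208 262   7   7  32] ztop 0.0329 mid [ 0.5416 -0.2132  0.0305] mean [ 0.5423 -0.2131  0.0308] ext [0.019 0.013 0.006]
scene [251.2 283.4] [238 277  27  13 240] ztop 0.0386 mid [ 0.6847 -0.1913  0.0386] mean [ 0.677  -0.1819  0.0377] ext [0.051 0.05  0.012]
```

View pics/side_zoom.png

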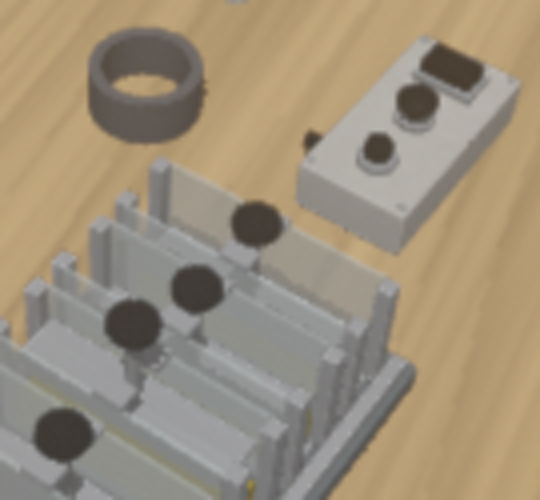

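```bash
sed -i "s/im.max(-1)<50/im.max(-1)<(50 if n=='scene' else 70)/" m.py; python3 m.py | grep side; python3 - <<'E'
import numpy as np
z=np.load('side0.npz'); print(z['im'][205:216,304], z['d'][205:216,304])
E
```

```text
side [303.3 211.3] [299 207  10   9  59] ztop 0.1594 mid [0.504  0.0096 0.1583] mean [0.5043 0.0105 0.1579] ext [0.028 0.025 0.006]
side [288.8 226.9] [284 222  11  11  92] ztop 0.1602 mid [0.5147 0.0782 0.1586] mean [0.5147 0.0786 0.1579] ext [0.032 0.029 0.009]
side [272.8 236. ] [267 231  13  11 112] ztop 0.1952 mid [0.526  0.1482 0.1932] mean [0.5257 0.1496 0.1934] ext [0.031 0.03  0.008]
side [255.3 263.4] [249 258  14  12 124] ztop 0.1599 mid [0.5366 0.2206 0.1578] mean [0.5358 0.2202 0.1577] ext [0.032 0.031 0.007]
[[ 78 100 117]
 [ 56  66  75]
 [ 56  63  70]
 [ 56  63  70]
 [ 55  62  70]
 [ 54  61  69]
 [ 56  62  70]
 [ 55  62  69]
 [ 54  61  68]
 [ 55  62  68]
 [ 56  63  69]] [1.0872545 1.089436  1.0845913 1.0834804 1.0804155 1.0799202 1.0775789
 1.072042  1.0721515 1.066343  1.0686821]
```

Both views agree to about 7 mm: the hung cap is near (0.529,0.147,0.194), with the others at about 0.158. The key is near (0.466,-0.312,0.072). I'll refine both from the wrist camera, looking from above.

```bash
cat >> h.py <<'E'
from scipy.spatial.transform import Rotation as Ro
def quat(a):
    y=np.array([np.cos(a),np.sin(a),0]); z=np.array([0,0,-1.]); x=np.cross(y,z)
    q=Ro.from_matrix(np.stack([x,y,z],1)).as_quat(); return q[[3,0,1,2]]
def campos(c):
    R=cv2.Rodrigues(np.array(c['rvec'],float))[0]; return -R.T@np.array(c['tvec']).ravel(), R
def ray(c,uv,h):
    C,R=campos(c); d=R.T@np.array([(uv[0]-c['cx'])/c['fx'],(uv[1]-c['cy'])/c['fy'],1]); return C+d*(h-C[2])/d[2]
E
python3 - <<'E'
from h import *
s=env.get_state(); c=calibration('wrist'); C,R=campos(c)
T=Ro.from_quat(s['orientation'][[1,2,3,0]]).as_matrix()
print('cam in tool',T.T@(C-s['tcp_pos']),'axis',T.T@R[2])
for a in (-.15,-.15+np.pi):
  for p in ([.53,.147,.4],[.53,.147,.23],[.466,-.312,.14],[.466,-.312,.3]):
    print(a,p,kin.inverse_kinematics(p,quat(a)))
E
```

```text
cam in tool [ 0.08032277  0.00127553 -0.07035948] axis [-3.12525894e-01  3.76502715e-04  9.49909166e-01]
-0.15 [0.53, 0.147, 0.4] [ 0.23423112  0.27275804 -0.75024376  1.6947504   0.19472828  1.25074203
 -0.70922576]
-0.15 [0.53, 0.147, 0.23] [ 0.18777912  0.453777   -0.72516437  1.89009798  0.36965352  0.93524579
 -0.86093364]
-0.15 [0.466, -0.312, 0.14] [ 0.68011869  0.51496148 -0.2568659   1.94645338  0.19458948  0.70373734
  0.15623089]
-0.15 [0.466, -0.312, 0.3] [ 0.71703773  0.31150666 -0.29236089  1.8207058   0.10358648  1.02419845
  0.23402818]
2.991592653589793 [0.53, 0.147, 0.4] [ 0.52069721  0.407526   -1.17733138  1.67986804  0.38780616  1.31709284
  2.26395438]
2.991592653589793 [0.53, 0.147, 0.23] [ 0.48005283  0.65248241 -1.18323766  1.87379839  0.68369102  1.09718561
  2.01961648]
2.991592653589793 [0.466, -0.312, 0.14] [ 0.19899578  0.5271968   0.36209555  1.98017037 -0.28623419  0.6831265
 -2.55180084]
2.991592653589793 [0.466, -0.312, 0.3] [ 0.21637627  0.29940671  0.32320623  1.8546062  -0.11119945  1.00504468
 -2.70568389]
```

```bash
python3 - <<'E'
from h import *
env.grip(0.0)
env.reach([.46,-.345,.29],quat(-.15)); snap('wrist','w_key')
env.reach([.52,.10,.40],quat(-.15)); snap('wrist','w_cap1')
env.movel([.55,.08,.40]); snap('wrist','w_cap2')
s=env.get_state(); print(s['time'],s['tcp_pos'],s['force'],s['opening'])
E
```

```text
4.3667 [0.54992377 0.07975653 0.39962335] [-0.27872286  0.01735882 -0.56532988] -2.610360742337572e-05
```

View pics/w_key.png

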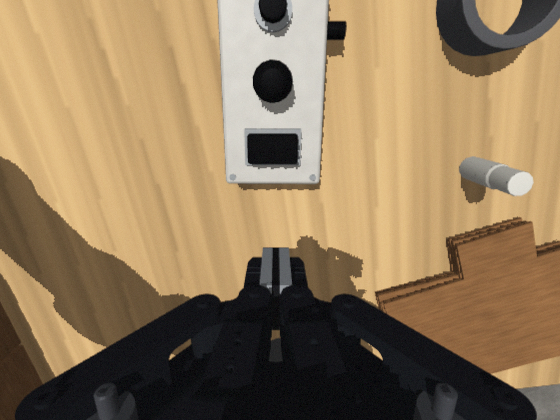

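View pics/w_cap1.png

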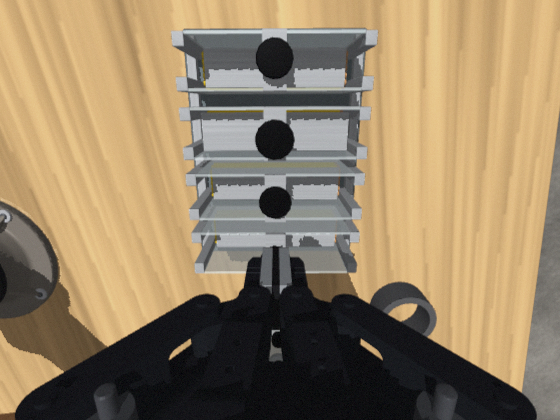

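The wrist view shows the key at (273,149) with the mushroom at (272,81). The hung cap is at (275,139), with the neighbouring caps at (275,57) and (275,202).

```bash
python3 - <<'E'
from h import *
rays={}
for n in('w_key','w_cap1','w_cap2'):
    z=np.load(n+'.npz'); c={k:z[k] for k in('fx','fy','cx','cy','rvec','tvec')}; im=z['im'];W=cloud(c,z['d'])
    m=(im.max(-1)<45).astype(np.uint8); m[245:]=0; m[:,:200]=0; m[:,360:]=0
    N,lab,st,ce=cv2.connectedComponentsWithStats(m)
    for i in range(1,N):
        if st[i,4]<500: continue
        w=W[lab==i]; zt=np.nanmedian(w[:,2]); top=w[abs(w[:,2]-zt)<.004]
        r=ray(c,ce[i],zt)
        (mc,sz,an)=cv2.minAreaRect(np.argwhere(lab==i)[:,::-1].astype(np.float32))
        print(n,ce[i].round(1),st[i],'z',zt.round(4),'ray',r.round(4),'rect',np.round(mc,1),np.round(sz,1),'mid',((top.min(0)+top.max(0))/2).round(4),'ext',np.ptp(top,axis=0).round(3))
        if n!='w_key': rays.setdefault((n),[]).append((ce[i],st[i,4],c))
# two-view triangulation of hung cap (largest)
A=np.zeros((3,3));b=np.zeros(3)
for n,l in rays.items():
    uv,_,c=max(l,key=lambda t:t[1]); C,R=campos(c); d=R.T@np.array([(uv[0]-c['cx'])/c['fx'],(uv[1]-c['cy'])/c['fy'],1]); d/=np.linalg.norm(d)
    Q=np.eye(3)-np.outer(d,d); A+=Q;b+=Q@C; print(n,uv)
print('tri',np.linalg.solve(A,b))
E
```

```text
w_key [272.4   9.7] [259   0  28  23 528] z 0.072 ray [ 0.4808 -0.1958  0.072 ] rect [272.5  11. ] [27. 22.] mid [ 0.4814 -0.1951  0.0716] ext [0.022 0.015 0.007]
w_key [272.1  81.1] [ 253   60   39   43 1294] z 0.0801 ray [ 0.472  -0.2507  0.0801] rect [272.3  81.3] [40.3 39.6] mid [ 0.472  -0.2503  0.0799] ext [0.033 0.033 0.008]
w_key [272.4 148.5] [ 248  134   50   30 1483] z 0.0721 ray [ 0.4629 -0.3089  0.0721] rect [272.5 148.5] [29. 49.] mid [ 0.4626 -0.3091  0.0718] ext [0.049 0.034 0.005]
w_cap1 [274.1  57.9] [ 256   38   37   41 1183] z 0.1582 ray [0.538  0.2166 0.1582] rect [274.  58.] [40. 36.] mid [0.5379 0.2166 0.1575] ext [0.035 0.034 0.006]
w_cap1 [274.3 139.4] [ 256  120   38   40 1161] z 0.1938 ray [0.5275 0.1462 0.1938] rect [274.5 139.5] [39. 37.] mid [0.5273 0.1458 0.1939] ext [0.034 0.034 0.005]
w_cap1 [274.8 202. ] [259 187  32  31 777] z 0.1581 ray [0.5171 0.0759 0.1581] rect [274.5 202. ] [30. 31.] mid [0.517  0.0752 0.1577] ext [0.034 0.035 0.005]
w_cap2 [239.   40.8] [ 220   20   39   43 1253] z 0.1582 ray [0.5382 0.2165 0.1582] rect [239.1  40.7] [38.6 40.5] mid [0.5381 0.2165 0.1573] ext [0.035 0.034 0.006]
w_cap2 [237.8 122.6] [ 219  103   39   40 1228] z 0.1938 ray [0.5278 0.1462 0.1938] rect [238.  122.5] [39. 38.] mid [0.528  0.1459 0.1936] ext [0.034 0.034 0.005]
w_cap2 [244.7 189.3] [229 174  33  32 807] z 0.1582 ray [0.5174 0.0758 0.1582] rect [244.4 189.2] [31.5 31.3] mid [0.5174 0.0753 0.1575] ext [0.035 0.035 0.007]
w_cap1 [274.05325444  57.9010989 ]
w_cap2 [238.99281724  40.78611333]
tri [0.53803987 0.21681417 0.15670035]
```

Measurements agree: hung cap (0.528,0.146,0.194), with neighbours at z 0.158 and a pitch of about 71 mm. Pressing the cap now.

```bash
python3 - <<'E'
from h import *
x,y=.5277,.1460
env.reach([x,y,.33],quat(-.148)); env.movel([x,y,.274],.1)
s=env.get_state(); print(s['time'],s['tcp_pos'],s['force'])
r=env.movel([x,y,.2265],.025,stop_force=12)
s=env.get_state(); print(r,s['time'],s['tcp_pos'],s['force'])
env.dwell(.3); s=env.get_state(); print(s['tcp_pos'],s['force'])
env.movel([x,y,.30],.08); env.movel([x-.005,.09,.40]); c,im,d=snap('wrist','w_after')
W=cloud(c,d); m=(im.max(-1)<45).astype(np.uint8); m[245:]=0; m[:,:200]=0; m[:,360:]=0
N,lab,st,ce=cv2.connectedComponentsWithStats(m)
for i in range(1,N):
    if st[i,4]>400: print(ce[i].round(),np.nanmedian(W[lab==i],axis=0).round(4))
print(env.get_state()['time'])
E
```

```text
5.5583 [0.52814325 0.14600754 0.27455369] [-0.26544912 -0.31385723  0.25790569]
True 7.1167 [0.52784308 0.14604119 0.2307071 ] [-0.8193961  -0.61280702  6.80171584]
[0.52784998 0.14602386 0.23070893] [-0.90956578 -0.59760022  5.55992525]
[272.  49.] [0.5381 0.2166 0.1582]
[272. 128.] [0.5275 0.146  0.1581]
[272. 196.] [0.5172 0.0756 0.1581]
9.4
```

The cap is down at 0.1581, level with the others. Next is the restart key.

```bash
python3 - <<'E'
from h import *
x,y=.4628,-.3090
env.reach([x,y,.25],quat(-.155)); env.movel([x,y,.153],.12)
s=env.get_state(); print(s['time'],s['tcp_pos'],s['force'])
r=env.movel([x,y,.1355],.015,stop_force=14)
s=env.get_state(); print(r,s['time'],s['tcp_pos'],s['force'])
env.dwell(.3); s=env.get_state(); print(s['tcp_pos'],s['force'])
E
```

```text
11.9417 [ 0.46334138 -0.30915137  0.1536676 ] [ 0.97248982 -0.09072357 -0.57032124]
True 12.8667 [ 0.46285271 -0.30903466  0.13869163] [-1.7004409   1.04847176  7.61888342]
[ 0.46282695 -0.30904645  0.13867847] [-2.4354882   0.84653992  7.20995804]
```

The fingertip is at z = 0.0661, so the key is about 6 mm down, and 7 N exceeds the 5 N spring force, so it is on its stop. Withdrawing and checking.

```bash
python3 - <<'E'
from h import *
env.movel([.4628,-.309,.23],.08); env.movel([.46,-.345,.29],.15); env.dwell(.2)
c,im,d=snap('wrist','w_end'); W=cloud(c,d); m=(im.max(-1)<45).astype(np.uint8); m[245:]=0; m[:,:200]=0; m[:,360:]=0
N,lab,st,ce=cv2.connectedComponentsWithStats(m)
for i in range(1,N):
    if st[i,4]>400: print(ce[i].round(),np.nanmedian(W[lab==i],axis=0).round(4))
a=np.load('scene0.npz')
c,im,d=snap('side','side_end'); W=cloud(c,d)
for u,v in((303,211),(289,227),(273,238),(273,242),(273,244),(255,263)): print(u,v,W[v,u].round(4))
snap('scene','scene_end')
s=env.get_state(); print(s['time'],s['tcp_pos'],s['force'])
E
```

```text
[273.  12.] [ 0.4809 -0.1941  0.072 ]
[272.  85.] [ 0.472  -0.2507  0.0802]
[272. 152.] [ 0.4628 -0.3088  0.0722]
303 211 [0.5054 0.0099 0.1579]
289 227 [0.5143 0.0784 0.1573]
273 238 [0.5351 0.1294 0.1553]
273 242 [0.5285 0.1419 0.157 ]
273 244 [0.5253 0.1481 0.1579]
255 263 [0.5372 0.2195 0.1573]
15.4333 [ 0.45993662 -0.34457205  0.28946713] [ 0.20175387 -0.23429358 -0.35763941]
```

View pics/side_end.png

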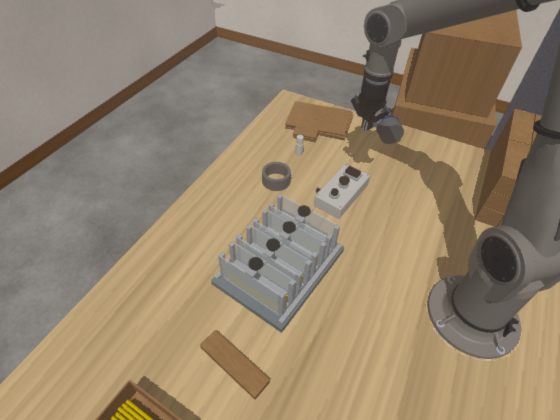

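View pics/scene_end.png

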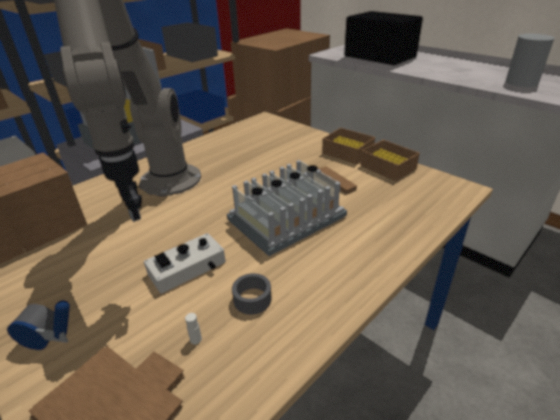

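All four caps are level, the three controls are up, and the tape roll (252,293), glue stick (193,328) and carton (235,362 in the side view) are where they started.

```bash
python3 -c "
from h import *
job.job_done()"
```

```text
the job is handed in; nothing more can be done
```

I pressed the hung cap down level with the others, pressed the restart key fully and let it come back up, then withdrew and handed the job in. `job_done` gives no verdict, so this rests on my own checks. The robot's clock read about 15.4 s at the last check, against the 45 s limit.

- **Hung cap:** it went from z = 0.194 to 0.158 m, level with the two neighbours in view at 0.158 m. I set the press to stop after a 12 N change; the reading just after was about 7 N.
- **Restart key:** the fingertip stopped at z = 0.066 m, so the key was about 6 mm down, on its stop at about 7 N. Afterwards its top was back at 0.072 m.
- **Other buttons:** the round button measured 0.072 m and the mushroom 0.080 m, both the same as before. The text gives 0.082 m for the mushroom, which fits the curved head and the 2 mm calibration.
- **Other followers and loose things:** all four caps read 0.157–0.158 m in the final side view. The tape roll, carton and glue stick showed no visible shift between the start and end pictures; I judged that by eye.

**Disagreement:** the fixed scene and side cameras disagreed by about 7 mm on the cap positions. I used the wrist camera instead; its two views agreed within 0.5 mm. My two-view triangulation picked a resting neighbour instead of the hung cap, giving 0.157 m against 0.158 m from depth. The hung cap's height therefore came from the depth readings, which agreed across both wrist views and the fixed cameras.

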